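Sort optical pillar posts by weight

ROBOT

A 7-joint arm with a two-finger parallel gripper is mounted at the origin on the work surface. World frame = base frame: x ahead of the robot, y to its left, z up, the work surface at z = 0. Lengths are in m, angles in rad, forces in N, time in s.
With the tool pointing down it reaches from about 0.425 to 0.875 m from the base axis. Payload 8.4 kg.
Tool frame: the origin (TCP) lies between the finger pads; the fingertips stand 19 mm ahead of it and the grasp point (between the pads) is the TCP (bot.tip_extent is the z of the fingertips in the tool frame, in m); z points along the fingers, y is the line along which they close (so a half turn about z gives the same grasp; the last joint's range is limited). The gripper opens to 87 mm and grips with 3 to 60 N. Pads are 19 mm wide; open, the fingers measure 117 mm over their backs; the gripper's body (75 mm by 190 mm) begins 51 mm behind the grasp point.
Start: joints at [1.21, 0.333, 0.04, 1.465, -0.013, 1.343, -0.059], TCP at [0.168, -0.628, 0.242] pointing down, gripper open.
Joint ranges: [-2.58, 2.58], [-0.38, 2.09], [-1.3, 1.39], [0.25, 2.4], [-1.5, 4.64], [0.08, 2.09], [-2.65, 2.65]. Speed limits (rad/s): [2.22, 2.22, 2.79, 2.79, 3.14, 3.14, 3.14].

INTERFACE

Orientations are given as [roll, pitch, yaw] about the fixed x, y, z axes, in that order (R = Rz(yaw) Ry(pitch) Rx(roll)).
In Python, from rig import bot, cams, finder gives the robot as it stands. The module is installed in compiled form; this text tells all that it offers.
- The arm moves only by the tool play_rows, never from a script. Its argument "increments" is a list of rows, each a list of 7 numbers: the shift along the tool's x, y, z normalised to -1 to 1, where 1 is 0.05 m, then the turn, a rotation vector about the tool's x, y, z normalised to -1 to 1, where 1 is 4 degrees, then the opening, from 0 (shut) to 1 (fully open). In form: [[dx, dy, dz, ax, ay, az, gripper], ...]. A call has 1 to 12 rows; each row shifts and turns the commanded pose from where the row before left it, along the tool's axes as they then stand; what a row does not reach is not made up. A row lasts 1/10 s, in which the tool goes at most 50 mm and 8.59 degrees, less where a joint would pass 70% of its speed; a pose out of reach is approached as far as the arm can. A call with a number of a shift or a turn outside -1 to 1 is refused whole. A call with a gripper value outside its range is refused whole. The fingers move at their own pace and stop on an object; "squeeze" is the grip in N (left out, the last holds). Time passes only in rows, so rows that do not move let the fingers close. It gives the time, the measured TCP pose, the force, the opening and the grip force at its end, in the units of the state.
- bot.read_state(): the state, without advancing time (a new reading comes with each control period).
- cams.get_image(name): name is "side" or "top" or "wrist"; returns the picture (480x640x3 uint8, red, green, blue); there is no depth.
- cams.get_calibration(name): a dict with "camera_matrix" (3x3 intrinsics, pixels), "k1" (the pictures are not rectified: a ray, as slopes to the right and down, at radius r is drawn at 1 + k1 r^2 times it, then the intrinsics apply), "extrinsics" (4x4, takes a point from camera to world coordinates). Camera axes: x right, y down, z forward; pixel columns grow to the right and rows downward; lengths in m; the calibration is good to about 2 mm. A picture is of the moment at which its call begins: read the wrist's pose just before it. get_calibration takes no time and is no camera call; for the wrist camera it gives the pose at the moment of the call.
- bot.close_job(): hands the job in; it is judged then, once.
Trained networks look in the newest picture that a camera, given by its name, has taken for a name from the list of things; names that differ only in an ending like _2 or _b are one class to them, and where a whole thing is asked for, a point or a joint stands for the part that bears it (a point fixed in the world has none). Each returns a list of dicts, best first, with "p" (0 to 1); they miss things now and then, are a little off and sometimes report something else, mostly with a low value. They report only what shows in the picture. A call takes as long as a camera call.
- finder.search_frame(camera, label): "extent" ([left, top, right, bottom] in pixels, round what is visible of it).
- finder.masks_of(camera, label): "pixels" (480x640 bool, what is visible of it) and "extent" ([left, top, right, bottom] in pixels, round what is visible of it).
- finder.tip_of(camera, label): "xy" ([column, row] in pixels: a listed point, or the origin of a listed thing).
The state is a dict: "time": time; "joints": joint angles; "qd": joint speeds; "joint_efforts": joint torques, N m; "eef_pos": TCP position; "tcp_rot": TCP orientation; "force": force on the tool from outside, world axes, zero at the start; "wrist_torque": the same for the moment, N m; "opening": finger opening in m; "gripper_force": force on a finger pad.
Only numpy, scipy, OpenCV 4.12 (cv2) and the standard library are available. Lean on these libraries where they do the work, as an engineer would, in place of code of your own. Each camera call takes 0.05 s, during which the arm holds its last target. There are 200 camera calls.

TASK

Two full-size pillar posts stand on the optical table, outwardly alike, but each may be cored with steel (heavy) or hollow (light); both may be the same. Lift each one to judge its weight, then stand it upright in its tray: cored posts in the square tray, hollow posts in the round tray. Do not knock a post over, and let go of both at the end.

Things in the scene. Friction and masses are not known exactly. Their poses are not given: they have to be found in the camera images.
- post_a: full-size pillar post: upright matt-black cylinder with a bright band near its top and a 22 mm bright disc on top, 38 mm in diameter, 75 mm tall, standing on the table. Either cored (about 0.6 kg) or hollow (about 0.16 kg), drawn anew each time for each post, not visible. Origin: centre of its underside; z up its axis.
- post_b: the other full-size pillar post: upright matt-black cylinder with a bright band near its top and a 22 mm bright disc on top, 38 mm in diameter, 75 mm tall, standing on the table. Either cored (about 0.6 kg) or hollow (about 0.16 kg), drawn anew each time for each post, not visible. Origin as post_a. Not the 40 mm tall spacer nor the slim post, which lack the band.
- square_tray: fixed open aluminium tray for cored posts: square, 166 mm a side outside, 160 mm inside, rim 25 mm above the table, wall 3 mm, flat floor 5 mm above the table; two posts fit side by side, 40 mm either side of the centre. Origin: centre of its underside, on the table; x and y along its sides, z up.
- round_tray: fixed open aluminium tray for hollow posts: round, 172 mm outside diameter, 164 mm inside, rim 25 mm above the table, wall 4 mm, flat floor 5 mm above the table; two posts fit side by side, 40 mm either side of the centre. Origin: centre of its underside, on the table; z up.

How it is judged:
At the end, for the whole second after the job is handed in: Each post stands released, at rest and upright (within 10 degrees) on the floor of its tray: cored posts (about 0.6 kg, pressing on the tray with more than 3.2 N) in the square tray, hollow posts (about 0.16 kg, less than 3.2 N) in the round tray. Anywhere on the right tray's floor will do (((horizontal distance between post_a and square_tray below 0.085 m and z of post_a in the frame of square_tray below 0.012 m and contact force between post_a and square_tray above 3.2 N) or (horizontal distance between post_a and round_tray below 0.085 m and z of post_a in the frame of round_tray below 0.012 m and contact force between post_a and round_tray between 0.4 and 3.2 N)) and angle between each of post_a, post_b's own z axis and vertical below 0.17 rad and linear speed of each of post_a, post_b below 0.03 m/s and ((horizontal distance between post_b and square_tray below 0.085 m and z of post_b in the frame of square_tray below 0.012 m and contact force between post_b and square_tray above 3.2 N) or (horizontal distance between post_b and round_tray below 0.085 m and z of post_b in the frame of round_tray below 0.012 m and contact force between post_b and round_tray between 0.4 and 3.2 N))); the robot touches nothing.
It fails at once if a post is knocked over (leans more than 45 degrees) (angle between any of post_a, post_b's own z axis and vertical above 0.785 rad).
It also fails if it takes over 54 s, if anything falls off the work surface, if the arm or the gripper's body presses on something with over 40 N, if the wrist force passes 120 N, or if a joint passes its speed limit or range.

## Working session

There is one attempt and no reset: what is moved stays moved. The work goes in short steps, Python scripts to look and compute and a tool call to move; the robot and the scene stay as the last step left them, time stands still between calls to the robot, and variables do not carry over. Pictures are saved under pics/ and viewed, at most 10 in all, crops included, and the job is handed in when it is done.

Besides the shell and the picture viewer there is one more tool, called after "Call:" as name([rows], argument=value, ...), one row to a line, values as JSON. play_rows: Moves the arm, as the interface text tells. Its arguments: {"type":"object","properties":{"increments":{"type":"array","items":{"type":"array","items":{"type":"number"}}},"squeeze":{"type":"number"}},"required":["increments"]}

```bash
mkdir -p pics; cat > h.py <<'E'
import numpy as np, cv2
from rig import bot, cams, finder
def ray(cam,px):
    c=cams.get_calibration(cam);K=np.array(c["camera_matrix"]);T=np.array(c["extrinsics"])
    d=np.array([(px[0]-K[0,2])/K[0,0],(px[1]-K[1,2])/K[1,1]]);u=d.copy()
    for _ in range(20): u=d/(1+c["k1"]*(u@u))
    return T[:3,3],T[:3,:3]@np.array([u[0],u[1],1])
def at_z(cam,px,z):
    o,d=ray(cam,px);return o+d*(z-o[2])/d[2]
def proj(cam,P):
    c=cams.get_calibration(cam);K=np.array(c["camera_matrix"]);T=np.array(c["extrinsics"])
    p=T[:3,:3].T@(np.array(P)-T[:3,3]);u=p[:2]/p[2];u=u*(1+c["k1"]*(u@u));return K[:2,:2]@u+K[:2,2]
E
python3 - <<'E'
from h import *
np.set_printoptions(precision=3,suppress=True)
s=bot.read_state()
for k in("time","eef_pos","tcp_rot","force"):print(k,s[k])
for c in("top","side"):
    im=cams.get_image(c);cv2.imwrite(f"pics/{c}0.png",im[:,:,::-1])
    for l in("post_a","square_tray","round_tray"):
        for r in finder.search_frame(c,l):
            e=r["extent"];print(c,l,round(r["p"],2),np.array(e),at_z(c,[(e[0]+e[2])/2,(e[1]+e[3])/2],.0))
        for r in finder.tip_of(c,l):print("  tip",l,round(r["p"],2),r["xy"],at_z(c,r["xy"],0))
E
```

```text
time 0.0
eef_pos [ 0.168 -0.627  0.241]
tcp_rot [-3.14   0.     0.262]
force [-0.596 -1.099 -0.361]
top post_a 0.97 [251.3 267.5 279.2 293.3] [0.491 0.091 0.   ]
top post_a 0.64 [241.5 177.3 264.2 209.6] [0.648 0.111 0.   ]
  tip post_a 0.82 [256.8, 193.9] [0.647 0.104 0.   ]
  tip post_a 0.8 [264.1, 278.1] [0.495 0.093 0.   ]
top square_tray 0.85 [405.6 167.2 537.1 297.1] [ 0.569 -0.282  0.   ]
  tip square_tray 0.57 [467.9, 231.6] [ 0.57  -0.275  0.   ]
top round_tray 0.75 [ 89.  221.7 186.5 318.9] [0.514 0.319 0.   ]
  tip round_tray 0.84 [139.4, 270.7] [0.514 0.316 0.   ]
side post_a 0.7 [246.3 217.7 267.  262.1] [0.513 0.142 0.   ]
side post_a 0.61 [319.8 193.4 343.5 239.8] [0.686 0.162 0.   ]
  tip post_a 0.81 [256.7, 258.6] [0.491 0.083 0.   ]
  tip post_a 0.63 [327.6, 235.1] [0.645 0.101 0.   ]
side square_tray 0.74 [330.9 317.7 496.6 467.9] [ 0.565 -0.291  0.   ]
  tip square_tray 0.89 [414.7, 388.2] [ 0.571 -0.286  0.   ]
side round_tray 0.78 [184.  178.8 271.  221.2] [0.514 0.32  0.   ]
side round_tray 0.55 [318.1 194.7 344.1 241.5] [0.682 0.157 0.   ]
side round_tray 0.46 [243.2 217.2 266.8 262.3] [0.51  0.144 0.   ]
  tip round_tray 0.79 [226.3, 205.2] [0.504 0.299 0.   ]
```

View pics/top0.png

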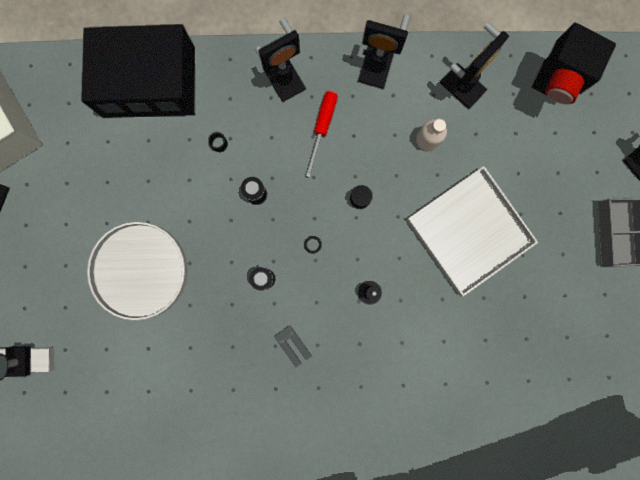

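View pics/side0.png

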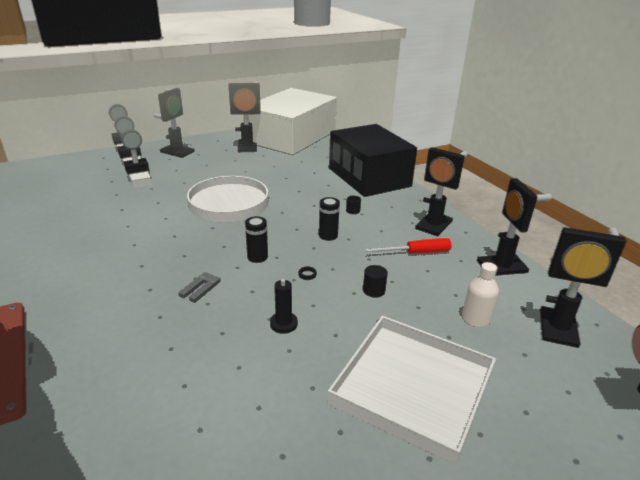

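```bash
python3 - <<'E'
from h import *
np.set_printoptions(precision=4,suppress=True)
for c,ws in(("top",[(251,267,279,293),(241,177,266,204)]),("side",[(246,216,268,226),(319,192,341,202)])):
    im=cv2.imread(f"pics/{c}0.png",0)
    for w in ws:
        x0,y0,x1,y1=w;m=(im[y0:y1,x0:x1]>150).astype(np.uint8)
        n,l,st,ce=cv2.connectedComponentsWithStats(m);i=1+np.argmax(st[1:,4])
        print(c,st[i],at_z(c,ce[i]+[x0,y0],.075))
for c,l,z in(("top","square_tray",.005),("top","round_tray",.0125)):
    cams.get_image(c); r=finder.masks_of(c,l)[0];m=r["pixels"].astype(np.uint8)
    q=cv2.findContours(m,0,2)[0];q=max(q,key=cv2.contourArea);b=cv2.minAreaRect(q)
    print(l,at_z(c,b[0],z)); print(np.array([at_z(c,p,.025)[:2] for p in cv2.boxPoints(b)]))
E
```

```text
top [  4   6  12  12 123] [0.4946 0.0919 0.075 ]
top [  5   5  12  12 118] [0.6465 0.1045 0.075 ]
side [ 4  2 12  7 57] [0.4936 0.0876 0.075 ]
side [ 5  7 11  3 28] [0.6463 0.1033 0.075 ]
square_tray [ 0.5702 -0.2814  0.005 ]
[[ 0.5915 -0.1568]
 [ 0.6887 -0.3033]
 [ 0.5454 -0.3961]
 [ 0.4511 -0.2492]]
round_tray [0.5137 0.3162 0.0125]
[[0.6004 0.3997]
 [0.5963 0.2258]
 [0.4278 0.2268]
 [0.431  0.3985]]
```

Call:
play_rows([
  [0.86,-0.49,0,0,0,0,1],
  [0.86,-0.49,0,0,0,0,1],
  [0.86,-0.49,0,0,0,0,1],
  [0.86,-0.49,0,0,0,0,1],
  [0.86,-0.49,0,0,0,0,1],
  [0.86,-0.49,0,0,0,0,1],
  [0.86,-0.49,0,0,0,0,1],
  [0.86,-0.49,0,0,0,0,1],
  [0,0,0,0,0,0,1],
  [0,0,0,0,0,0,1],
])

```text
time: 1.9
eef_pos: [0.4506, -0.3484, 0.2416]
tcp_rot: [3.142, -0.0, 0.265]
force: [0.1, -1.3, 0.2]
opening: 0.0871
gripper_force: 0.0
```

Call:
play_rows([
  [0.31,-0.83,0,0,0,0,1],
  [0.31,-0.83,0,0,0,0,1],
  [0.31,-0.83,0,0,0,0,1],
  [0.31,-0.83,0,0,0,0,1],
  [0.31,-0.83,0,0,0,0,1],
  [0.31,-0.83,0,0,0,0,1],
  [0.31,-0.83,0,0,0,0,1],
  [0.31,-0.83,0,0,0,0,1],
  [0.31,-0.83,0,0,0,0,1],
  [0.31,-0.83,0,0,0,0,1],
  [0,0,0,0,0,0,1],
  [0,0,0,0,0,0,1],
])

```text
time: 3.1
eef_pos: [0.4922, 0.0907, 0.2415]
tcp_rot: [3.141, 0.0, 0.262]
force: [-0.6, -1.5, -0.0]
opening: 0.087
gripper_force: 0.0
```

Call:
play_rows([
  [0.04,0,0.6,0,0,0,1],
  [0,0,0.6,0,0,0,1],
  [0,0,0.6,0,0,0,1],
  [0,0,0.6,0,0,0,1],
  [0,0,0.5,0,0,0,1],
  [0,0,0.4,0,0,0,1],
  [0,0,0.3,0,0,0,1],
  [0,0,0.23,0,0,0,1],
  [0,0,0,0,0,0,1],
  [0,0,0,0,0,0,1],
])

```text
time: 4.1
eef_pos: [0.4944, 0.0917, 0.0506]
tcp_rot: [3.141, -0.0, 0.261]
force: [1.0, -0.4, 0.9]
opening: 0.0873
gripper_force: 0.0
```

Call:
play_rows([
  [0,0,0,0,0,0,0.6],
  [0,0,0,0,0,0,0.5],
  [0,0,0,0,0,0,0.4],
  [0,0,0,0,0,0,0.3],
  [0,0,0,0,0,0,0.2],
  [0,0,0,0,0,0,0],
  [0,0,0,0,0,0,0],
  [0,0,0,0,0,0,0],
  [0,0,0,0,0,0,0],
  [0,0,0,0,0,0,0],
], squeeze=30)

```text
time: 5.1
eef_pos: [0.4941, 0.0919, 0.0501]
tcp_rot: [3.142, -0.0, 0.262]
force: [1.6, -1.0, -0.0]
opening: 0.0373
gripper_force: 30.2
```

Gripped (opening ≈ 38 mm). Lift gently and hold to weigh.

Call:
play_rows([
  [0,0,-0.2,0,0,0,0],
  [0,0,-0.4,0,0,0,0],
  [0,0,-0.4,0,0,0,0],
  [0,0,-0.4,0,0,0,0],
  [0,0,-0.4,0,0,0,0],
  [0,0,-0.2,0,0,0,0],
  [0,0,0,0,0,0,0],
  [0,0,0,0,0,0,0],
  [0,0,0,0,0,0,0],
  [0,0,0,0,0,0,0],
  [0,0,0,0,0,0,0],
])

```text
time: 6.2
eef_pos: [0.4937, 0.092, 0.1494]
tcp_rot: [-3.141, 0.001, 0.262]
force: [-0.9, -0.7, -1.7]
opening: 0.0379
gripper_force: 30.2
```

Call:
play_rows([
  [0,0,0,0,0,0,0],
  [0,0,0,0,0,0,0],
])

```text
time: 6.4
eef_pos: [0.494, 0.0921, 0.1499]
tcp_rot: [-3.141, 0.0, 0.262]
force: [-0.3, 0.6, -1.6]
opening: 0.0369
gripper_force: 30.2
```

```bash
python3 - <<'E'
from h import *
for i in range(3):
    im=cams.get_image("side");print(bot.read_state()["force"])
cv2.imwrite("pics/side1.png",cv2.resize(im[130:350,150:430,::-1],None,fx=2,fy=2))
E
```

```text
[-1.23276557 -0.12290639 -1.54193811]
[-0.35236766 -0.37698641 -1.77695968]
[-0.15194012  0.20234263 -1.80862796]
```

View pics/side1.png

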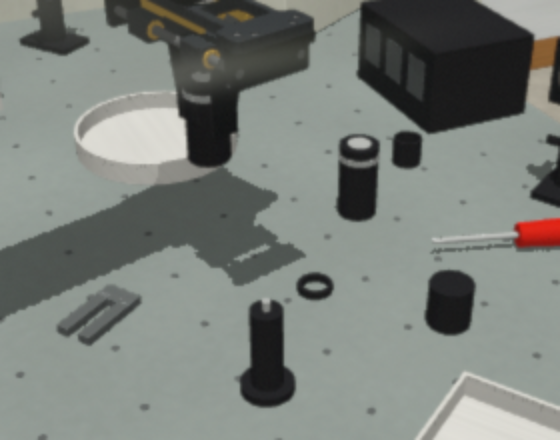

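The carried post hangs upright at crop (208,130), weighing ~1.7 N: hollow → round tray.

Call:
play_rows([
  [0.04,-0.3,0,0,0,0,0],
  [0.1,-0.6,0,0,0,0,0],
  [0.12,-0.7,0,0,0,0,0],
  [0.12,-0.7,0,0,0,0,0],
  [0.12,-0.7,0,0,0,0,0],
  [0.12,-0.6,0,0,0,0,0],
  [0.08,-0.4,0,0,0,0,0],
  [0.04,-0.23,0,0,0,0,0],
  [0,0,0,0,0,0,0],
  [0,0,0,0,0,0,0],
])

```text
time: 7.55
eef_pos: [0.4753, 0.3048, 0.1498]
tcp_rot: [3.141, 0.0, 0.261]
force: [0.5, 0.2, -2.1]
opening: 0.0371
gripper_force: 30.2
```

Call:
play_rows([
  [0,0,0.2,0,0,0,0],
  [0,0,0.3,0,0,0,0],
  [0,0,0.3,0,0,0,0],
  [0,0,0.3,0,0,0,0],
  [0,0,0.3,0,0,0,0],
  [0,0,0.2,0,0,0,0],
  [0,0,0.15,0,0,0,0],
  [0,0,0.06,0,0,0,0],
  [0,0,0.04,0,0,0,0],
  [0,0,0,0,0,0,0],
  [0,0,0,0,0,0,0],
])

```text
time: 8.65
eef_pos: [0.4753, 0.3061, 0.0581]
tcp_rot: [-3.141, -0.001, 0.262]
force: [-0.6, 0.4, -1.0]
opening: 0.0379
gripper_force: 30.2
```

Call:
play_rows([
  [0,0,0.03,0,0,0,0],
  [0,0,0.03,0,0,0,0],
  [0,0,0,0,0,0,0],
  [0,0,0,0,0,0,0],
])

```text
time: 9.05
eef_pos: [0.4753, 0.306, 0.0551]
tcp_rot: [3.142, -0.001, 0.262]
force: [-1.0, -2.2, 5.6]
opening: 0.0374
gripper_force: 30.2
```

Touching the floor. Release, and rise.

Call:
play_rows([
  [0,0,0,0,0,0,0.5],
  [0,0,0,0,0,0,0.6],
  [0,0,0,0,0,0,0.8],
  [0,0,0,0,0,0,1],
  [0,0,0,0,0,0,1],
  [0,0,0,0,0,0,1],
  [0,0,0,0,0,0,1],
])

```text
time: 9.75
eef_pos: [0.475, 0.3059, 0.0545]
tcp_rot: [-3.142, 0.0, 0.262]
force: [-0.2, 0.4, -0.4]
opening: 0.0824
gripper_force: 0.0
```

Call:
play_rows([
  [0,0,-0.3,0,0,0,1],
  [0,0,-0.5,0,0,0,1],
  [0,0,-0.7,0,0,0,1],
  [0,0,-0.7,0,0,0,1],
  [0,0,-0.5,0,0,0,1],
  [0,0,-0.2,0,0,0,1],
  [0,0,0,0,0,0,1],
  [0,0,0,0,0,0,1],
])

```text
time: 10.55
eef_pos: [0.4747, 0.3055, 0.1988]
tcp_rot: [3.141, 0.001, 0.262]
force: [0.0, 0.2, -0.3]
opening: 0.0869
gripper_force: 0.0
```

Call:
play_rows([
  [0.28,0.6,0,0,0,0,1],
  [0.28,0.6,0,0,0,0,1],
  [0.28,0.6,0,0,0,0,1],
  [0.28,0.6,0,0,0,0,1],
  [0.28,0.6,0,0,0,0,1],
  [0.28,0.6,0,0,0,0,1],
  [0.3,0.6,0,0,0,0,1],
  [0.3,0.58,0,0,0,0,1],
  [0,0,0,0,0,0,1],
  [0,0,0,0,0,0,1],
])

```text
time: 11.55
eef_pos: [0.6464, 0.1039, 0.1974]
tcp_rot: [-3.141, 0.003, 0.261]
force: [-0.0, 0.6, 0.0]
opening: 0.087
gripper_force: 0.0
```

```bash
python3 - <<'E'
from h import *
im=cams.get_image("wrist");cv2.imwrite("pics/w1.png",im[:,:,::-1])
print(proj("wrist",[.6465,.104,.075]),bot.read_state()["eef_pos"])
im=cams.get_image("side");cv2.imwrite("pics/side2.png",cv2.resize(im[130:350,150:430,::-1],None,fx=2,fy=2))
E
```

```text
[322.35596892 240.62269066] [0.64601943 0.1051737  0.1979543 ]
```

View pics/w1.png

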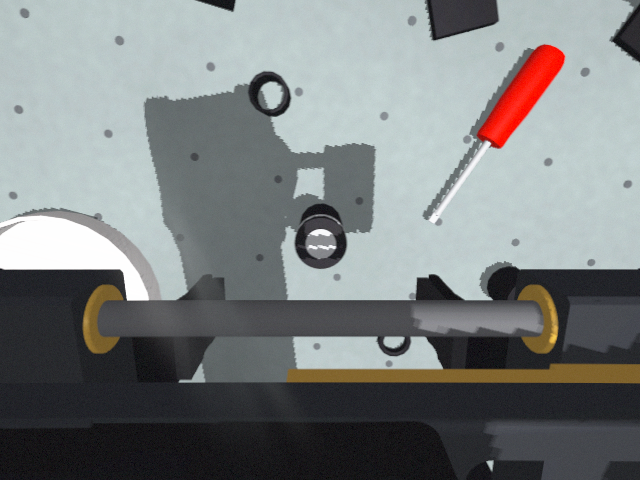

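View pics/side2.png

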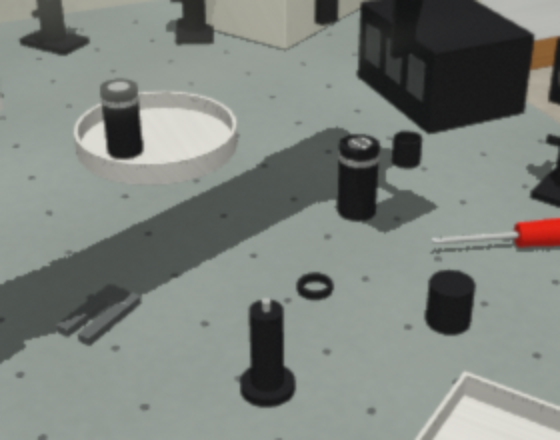

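Post 1 stands in the round tray (crop (123,120)); post 2's disc is at (321,241) in the wrist image, matching the prediction (322,241). Descend.

Call:
play_rows([
  [0,0,0.4,0,0,0,1],
  [0,0,0.6,0,0,0,1],
  [0,0,0.6,0,0,0,1],
  [0,0,0.6,0,0,0,1],
  [0,0,0.4,0,0,0,1],
  [0,0,0.25,0,0,0,1],
  [0,0,0.1,0,0,0,1],
  [0,0,0,0,0,0,1],
  [0,0,0,0,0,0,1],
])

```text
time: 12.55
eef_pos: [0.6476, 0.105, 0.0532]
tcp_rot: [3.142, -0.002, 0.262]
force: [0.4, 0.3, -0.2]
opening: 0.087
gripper_force: 0.0
```

Call:
play_rows([
  [0,0,0,0,0,0,0.6],
  [0,0,0,0,0,0,0.5],
  [0,0,0,0,0,0,0.4],
  [0,0,0,0,0,0,0.3],
  [0,0,0,0,0,0,0.2],
  [0,0,0,0,0,0,0],
  [0,0,0,0,0,0,0],
  [0,0,0,0,0,0,0],
  [0,0,0,0,0,0,0],
  [0,0,0,0,0,0,0],
], squeeze=30)

```text
time: 13.55
eef_pos: [0.6471, 0.1041, 0.0521]
tcp_rot: [3.141, -0.0, 0.261]
force: [0.7, -1.7, 0.7]
opening: 0.038
gripper_force: 30.0
```

Call:
play_rows([
  [0,0,-0.2,0,0,0,0],
  [0,0,-0.4,0,0,0,0],
  [0,0,-0.4,0,0,0,0],
  [0,0,-0.4,0,0,0,0],
  [0,0,-0.4,0,0,0,0],
  [0,0,-0.4,0,0,0,0],
  [0,0,-0.4,0,0,0,0],
  [0,0,-0.4,0,0,0,0],
  [0,0,0,0,0,0,0],
  [0,0,0,0,0,0,0],
  [0,0,0,0,0,0,0],
  [0,0,0,0,0,0,0],
])

```text
time: 14.75
eef_pos: [0.6463, 0.1044, 0.2005]
tcp_rot: [-3.141, 0.002, 0.262]
force: [0.0, 0.3, -4.9]
opening: 0.0381
gripper_force: 29.9
```

Call:
play_rows([
  [0,0,0,0,0,0,0],
  [0,0,0,0,0,0,0],
])

```text
time: 14.95
eef_pos: [0.6468, 0.1045, 0.2015]
tcp_rot: [-3.141, 0.001, 0.262]
force: [0.4, 1.1, -5.3]
opening: 0.038
gripper_force: 29.9
```

Weighs ~5.2 N: cored → square tray.

Call:
play_rows([
  [-0.15,0.3,0,0,0,0,0],
  [-0.3,0.6,0,0,0,0,0],
  [-0.38,0.78,0,0,0,0,0],
  [-0.38,0.78,0,0,0,0,0],
  [-0.38,0.78,0,0,0,0,0],
  [-0.38,0.78,0,0,0,0,0],
  [-0.38,0.78,0,0,0,0,0],
  [-0.38,0.78,0,0,0,0,0],
  [-0.35,0.7,0,0,0,0,0],
  [-0.25,0.5,0,0,0,0,0],
  [-0.14,0.27,0,0,0,0,0],
  [0,0,0,0,0,0,0],
])

```text
time: 16.15
eef_pos: [0.5693, -0.2839, 0.2018]
tcp_rot: [3.141, 0.001, 0.258]
force: [0.1, 0.7, -5.6]
opening: 0.0379
gripper_force: 29.9
```

Call:
play_rows([
  [0,0,0.2,0,0,0,0],
  [0,0,0.4,0,0,0,0],
  [0,0,0.5,0,0,0,0],
  [0,0,0.5,0,0,0,0],
  [0,0,0.5,0,0,0,0],
  [0,0,0.35,0,0,0,0],
  [0,0,0.2,0,0,0,0],
  [0,0,0.1,0,0,0,0],
  [0,0,0.05,0,0,0,0],
  [0,0,0,0,0,0,0],
  [0,0,0,0,0,0,0],
])

```text
time: 17.25
eef_pos: [0.5712, -0.281, 0.063]
tcp_rot: [3.141, -0.001, 0.262]
force: [0.0, -0.6, -6.4]
opening: 0.0383
gripper_force: 29.9
```

Call:
play_rows([
  [0,0,0.04,0,0,0,0],
  [0,0,0.03,0,0,0,0],
  [0,0,0.02,0,0,0,0],
  [0,0,0,0,0,0,0],
  [0,0,0,0,0,0,0],
])

```text
time: 17.75
eef_pos: [0.5706, -0.2809, 0.0576]
tcp_rot: [-3.142, 0.0, 0.262]
force: [0.1, 0.9, -5.7]
opening: 0.0381
gripper_force: 29.9
```

Call:
play_rows([
  [0,0,0.02,0,0,0,0],
  [0,0,0.01,0,0,0,0],
  [0,0,0,0,0,0,0],
  [0,0,0,0,0,0,0],
])

```text
time: 18.15
eef_pos: [0.571, -0.281, 0.057]
tcp_rot: [3.141, -0.001, 0.262]
force: [-2.8, 1.4, 5.4]
opening: 0.038
gripper_force: 30.0
```

On the floor now. Release and rise.

Call:
play_rows([
  [0,0,0,0,0,0,0.5],
  [0,0,0,0,0,0,0.6],
  [0,0,0,0,0,0,0.8],
  [0,0,0,0,0,0,1],
  [0,0,0,0,0,0,1],
  [0,0,0,0,0,0,1],
  [0,0,0,0,0,0,1],
])

```text
time: 18.85
eef_pos: [0.5706, -0.2809, 0.056]
tcp_rot: [-3.141, -0.0, 0.262]
force: [-0.8, 0.4, -0.4]
opening: 0.0823
gripper_force: 0.0
```

Call:
play_rows([
  [0,0,-0.3,0,0,0,1],
  [0,0,-0.5,0,0,0,1],
  [0,0,-0.7,0,0,0,1],
  [0,0,-0.7,0,0,0,1],
  [0,0,-0.6,0,0,0,1],
  [0,0,-0.3,0,0,0,1],
  [0,0,0,0,0,0,1],
  [0,0,0,0,0,0,1],
  [0,0,0,0,0,0,1],
])

```text
time: 19.75
eef_pos: [0.5698, -0.2807, 0.2092]
tcp_rot: [-3.14, 0.002, 0.262]
force: [-0.2, -0.3, -0.0]
opening: 0.087
gripper_force: 0.0
```

```bash
python3 - <<'E'
from h import *
im=cams.get_image("side");cv2.imwrite("pics/side3.png",im[:,:,::-1]);s=bot.read_state();print(s["time"],s["eef_pos"],s["force"])
E
```

```text
19.8 [ 0.56984283 -0.28058728  0.20917387] [ 0.61653563  0.04751641 -0.74309886]
```

View pics/side3.png

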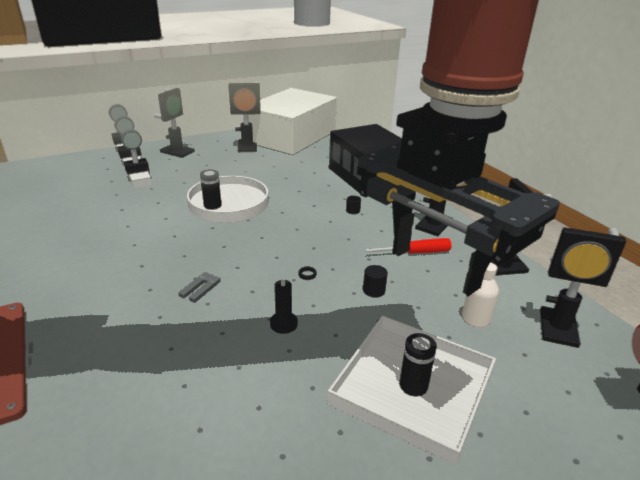

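Post 1 stands in the round tray (211,190) and post 2 in the square tray (417,365), both upright; the gripper is clear.

```bash
python3 -c "
from rig import bot
print(bot.close_job())"
```

```text
the job is handed in; nothing more can be done
None
```

The job is handed in at about 20 s: the hollow post (about 1.7 N on lifting) stands in the round tray and the cored one (about 5.3 N) in the square tray, both upright and released, though the hand-in gave no verdict.

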